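# Put the tape measure away in the spring-latched drawer

## Robot

A 6-joint arm with a two-finger parallel gripper is mounted at the origin on a cart in front of the work surface, level with it; the furniture and walls round the work are solid. World frame = base frame: x ahead of the robot, y to its left, z up, the work surface at z = 0. Lengths are in m, angles in rad, forces in N, time in s.
With the tool pointing down it reaches from about 0.25 to 0.725 m from the base axis. Payload 4 kg.
Tool frame: the origin (TCP) lies midway between the tips of the shut fingers; the grasp point (between the pads) lies bot.tcp_to_grasp behind it (bot.tcp_to_grasp is the distance from the TCP to the grasp point, in m); z points along the fingers, y is the line along which they close (so a half turn about z gives the same grasp; the last joint's range is limited). The gripper opens to 85 mm and grips with 20 to 120 N. Pads are 22 mm wide; open, the fingers measure 114 mm over their backs; the gripper's body (76 mm by 85 mm) begins 54 mm behind the grasp point. The pads swing forward as they close: fully open they stand 13 mm farther back than shut.
Start: joints at [-1.325, 0.241, 0.005, 1.335, 0, 1.571], TCP at [0.122, -0.485, 0.231] pointing down, gripper open.
Joint ranges: [-2.72, 2.72], [-1.05, 1.87], [-1.09, 1.28], [-1.99, 2.15], [-1.42, 1.44], [-3.14, 3.14]. Speed limits (rad/s): [2.79, 2.79, 3.14, 3.14, 3.14, 3.14].

## Interface

Orientations are given as a unit quaternion [x, y, z, w].
In Python, from workcell import readout, camera, bot gives the robot as it stands. The module is installed in compiled form; this text tells all that it offers.
- The arm moves only by the tool jog_arm, never from a script. Its argument "motion" is a list of rows, each an object of numbers: "x", "y", "z": the shift along the tool's x, y, z in mm; "spin": the turn about the tool's z in degrees; "fingers": the closure, from -1 (fully open) to 1 (shut). A call has 1 to 8 rows; each row is the pose to reach, as a shift and turn from the pose commanded when the call began, along the tool's axes at that moment; what a row does not reach only later rows make up. A row lasts 1/8 s, in which the tool goes at most 62.5 mm and 10.7 degrees, less where a joint would pass 70% of its speed; a pose out of reach is approached as far as the arm can. A call with a gripper value outside its range is refused whole. The fingers move at their own pace and stop on an object; the grip force is fixed at half the most. Time passes only in rows, so rows that repeat a pose let the fingers close. It gives the time, the measured TCP pose, the force, the opening and the grip force at its end, in the units of the state.
- readout.get_obs(): the state, without advancing time (a new reading comes with each control period).
- camera(name): name is "side" or "top"; returns a dict with "pixels" (420x560x3 uint8, red, green, blue), "K" (3x3 intrinsics, pixels), "dist" ([k1, k2, p1, p2, k3] as OpenCV has them; the pictures are not rectified), "rvec" (rotation vector, rad) and "tvec" (3), from world to camera coordinates, as OpenCV has them. Camera axes: x right, y down, z forward; pixel columns grow to the right and rows downward; lengths in m; the calibration is good to about 2 mm. A picture is of the moment at which its call begins. There is no depth.
- bot.job_done(): hands the job in; it is judged then, once.
The state is a dict: "clock": time; "joint_pos": joint angles; "joint_vel": joint speeds; "tau": joint torques, N m; "eef_pos": TCP position; "tool_rot": TCP orientation; "ft_force": force on the tool from outside, world axes, zero at the start; "ft_torque": the same for the moment, N m; "grip_width": finger opening in m; "grasp_force": force on a finger pad.
Only numpy, scipy, OpenCV 4.12 (cv2) and the standard library are available. Lean on these libraries where they do the work, as an engineer would, in place of code of your own. Each camera call takes 0.05 s, during which the arm holds its last target. There are 200 camera calls.

## Task

Press the red release button on the green tool drawer so that its drawer pops out, lay the tape measure flat in the drawer, then push the drawer gently home until it clicks and stays shut with the tape measure inside. Don't ram the drawer hard into its rubber stop, and leave the other things on the bench where they are.

Things in the scene. Friction and masses are not known exactly. Their poses are not given: they have to be found in the camera images.
- housing: Fixed green sheet-steel drawer housing, 166 deep x 138 wide x 50 mm high; foot flanges 3 mm high make it 168 wide. Origin: centre of its open front edge at table level; x points back into it (the way the drawer goes home), y left, z up. The mechanism (button and drawer) sits up to 8 mm farther forward or back along x than the points below say; this differs each time and is not measured.
- press_point (a point): Point of the housing where the middle of the release button's top should be (give or take the 8 mm along x). Red round button, 36 mm across, on top of the housing, its top 14 mm above the housing's top.
- tray_out (a point): Point of the housing where the middle of the tray's floor should be when the drawer is out (give or take the 8 mm along x). Open shallow tray, inside 95 mm along x by 114 mm along y, floor at z 10 mm, side and rear walls up to z 17 mm, front panel up to z 45 mm. It goes home under the housing's top, whose underside is at z 47 mm.
- front_out (a point): Point of the housing where the centre of the drawer front's outer face should be when the drawer is out (give or take the 8 mm along x). Yellow upright panel, 128 mm wide, 8 thick, z 7 to 45 mm, with a pale label card. When shut it lies 104 mm farther along +x, about 12 mm in front of the housing.
- drawer (a joint): Slide of the drawer, m: 0 latched shut, 0.104 out. A spring drives it out with 6 N (shut) to 4 N (out); it stays shut only if latched. The latch clicks in as it is pushed about 0.5 mm past 0, taking up to 10 N; from -0.0008 on a rubber stop adds 10 N per mm. At -0.0022 (about 20 N) it counts as rammed. Pressed to 11 to 15 N it is surely home; let go, it returns to 0 and stays.
- release (a joint): Travel of the release button, m: 0 up, 0.008 fully pressed; sprung, 1.5 N at first, 4.5 N at the bottom. From about 0.006 on it frees the drawer, which pops out by itself in under a second. The button dips and rises again as the drawer latches.
- tape_center (a point): Centre of the dark pocket tape measure with an orange and black face, lying flat. Case 58 mm (its x) by 62 mm (its y), 28 mm thick (z up), this point half-way up; a yellow tape end with a hook sticks out about 12 mm farther at its -y end, near the case's +x side. 0.17 kg. Grasp it across its x.
- tape: The same tape measure; origin on its underside, 1 mm in x and 6 mm in y off the case's centre.
- sanding_block: Bystander: brown sanding block, 96 x 63 x 30 mm, origin under its middle. Leave it alone.
- eraser: Bystander: small blue and white eraser, 21 x 46 x 13 mm, origin under its middle. Leave it alone.
- c_clamp: Bystander: small blue C-clamp lying flat, 108 x 78 x 12 mm, origin under its middle. Leave it alone.
Things that resemble listed ones, but are neither listed nor needed, are in the scene too. What is shaped like the tape but pink is not meant.

How it is judged:
On the way, in this order (a step that is already met when the one before it is completed fails the run):
1. the release has been pressed and the drawer has popped out (value of joint drawer above 0.09 m), for 0.2 s.
2. the tape measure lies flat and free in the open drawer (x of tape_center in the frame of housing between -0.12 and -0.005 m and y of tape_center in the frame of housing between -0.05 and 0.05 m and z of tape_center in the frame of housing between 0.014 and 0.034 m and angle between tape_center's own z axis and vertical below 0.2 rad and contact force between the fingers and tape below 0.1 N and value of joint drawer above 0.07 m), for 0.2 s.
3. the drawer is back home (value of joint drawer below 0.002 m), for 0.1 s.
At the end, for the whole second after the job is handed in: The drawer is latched shut (within 3 mm of its latched position, button up) with nobody holding it, and the tape measure lies flat (within 0.2 rad), at rest and free in its tray (x of tape_center in the frame of housing between -0.02 and 0.105 m and y of tape_center in the frame of housing between -0.05 and 0.05 m and z of tape_center in the frame of housing between 0.014 and 0.034 m and angle between tape_center's own z axis and vertical below 0.2 rad and contact force between the fingers and tape below 0.1 N and value of joint drawer between -0.002 and 0.003 m and value of joint release below 0.002 m and linear speed of tape below 0.02 m/s); the robot touches nothing.
It fails at once if the drawer is rammed, its rubber stop squeezed to the end (about 20 N) (value of joint drawer below -0.0022 m).
It fails at once if a bystander is moved by more than 2 cm (distance of any of sanding_block, eraser, c_clamp from where it was at the start of the episode above 0.02 m).
It also fails if it takes over 72 s, if anything falls off the work surface, if the arm or the gripper's body presses on something with over 40 N, if the wrist force passes 120 N, or if a joint passes its speed limit or range.

## Working session

There is one attempt and no reset: what is moved stays moved. The work goes in short steps, Python scripts to look and compute and a tool call to move; the robot and the scene stay as the last step left them, time stands still between calls to the robot, and variables do not carry over. Pictures are saved under pics/ and viewed, at most 10 in all, crops included, and the job is handed in when it is done.

Besides the shell and the picture viewer there is one more tool, called as name(argument=value, ...) on one line, values as JSON. jog_arm: Moves the arm, as the interface text tells. Its arguments: {"type":"object","properties":{"motion":{"type":"array"}},"required":["motion"]}

```bash
mkdir -p pics
cat > h.py <<'E'
import numpy as np, cv2
from workcell import readout, camera, bot
def snap(n,f):
    c=camera(n); cv2.imwrite(f'pics/{f}.png',c['pixels'][:,:,::-1]); np.save(f'pics/{f}.npy',c,allow_pickle=True); return c
def load(f): return np.load(f'pics/{f}.npy',allow_pickle=True).item()
def ray(c,px):
    u=cv2.undistortPoints(np.array(px,float).reshape(-1,1,2),np.array(c['K'],float),np.array(c['dist'],float)).reshape(-1,2)
    R=cv2.Rodrigues(np.array(c['rvec'],float))[0]; o=-R.T@np.array(c['tvec'],float).ravel()
    return o,np.c_[u,np.ones(len(u))]@R
def plane(c,px,z):
    o,d=ray(c,px); return o+d*((z-o[2])/d[:,2])[:,None]
def tri(c1,p1,c2,p2):
    o1,d1=ray(c1,p1);o2,d2=ray(c2,p2);d1=d1[0];d2=d2[0]
    t=np.linalg.lstsq(np.c_[d1,-d2],o2-o1,rcond=None)[0]
    a,b=o1+t[0]*d1,o2+t[1]*d2; return (a+b)/2,np.linalg.norm(a-b)
E
python3 - <<'E'
from h import *
for n in('top','side'):
    c=snap(n,n+'0'); print(n,ray(c,[[280,210]]))
print(readout.get_obs(),bot.tcp_to_grasp)
E
```

```text
top (array([0.43606615, 0.027196  , 1.18837782]), array([[ 0.10281889,  0.00703142, -0.99471865]]))
side (array([0.59258904, 0.79035744, 0.62648073]), array([[-0.01399008, -0.80663968, -0.59095932]]))
{'clock': 0.1, 'joint_pos': array([-1.32502960e+00,  2.41319818e-01,  3.87107851e-03,  1.33520438e+00,
        6.79209198e-06,  1.57080097e+00]), 'joint_vel': array([ 0.00058216, -0.00212969,  0.00138081, -0.00018581, -0.00103214,
       -0.00133166]), 'tau': array([-2.07714998e-03, -3.73137474e+01,  2.53010130e+01,  1.08867590e-02,
       -1.58449525e-04,  1.53585620e-05]), 'eef_pos': array([ 0.12151545, -0.48443051,  0.23051551]), 'tool_rot': array([ 9.92459193e-01,  1.22571970e-01, -1.10429262e-04, -9.21811578e-04]), 'ft_force': array([ 0.79085425,  0.2625705 , -0.86058746]), 'ft_torque': array([ 0.02344781, -0.01677567, -0.0598858 ]), 'grasp_force': 0.0, 'grip_width': 0.08559787876554253} 0.0187
```

View pics/top0.png

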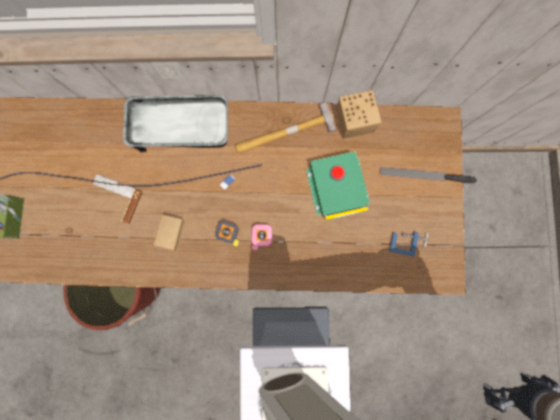

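View pics/side0.png

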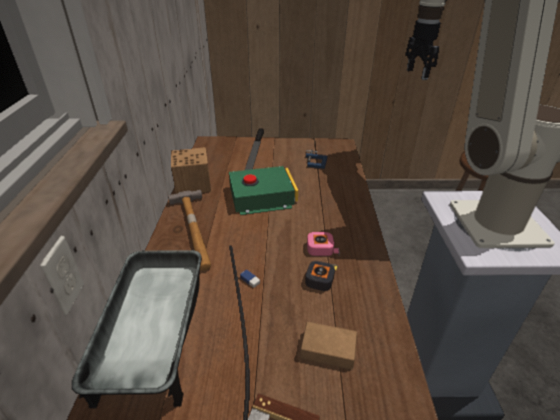

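The dark tape with the orange/black face is at top (227,231) and side (320,274). The lookalike at top (262,235) and side (320,243) is pink, so it isn't meant. The green housing is at top (338,185), with the red button at (338,173) and the yellow front at about (347,212). An enlarged crop will confirm this, and I'll segment in the same step.

Run:
```python
from h import *
T=load('top0');S=load('side0')
a=cv2.resize(T['pixels'][205:255,200:290],None,fx=7,fy=7,interpolation=cv2.INTER_CUBIC)[:,:,::-1]
b=cv2.resize(S['pixels'][225:295,290:350],None,fx=4,fy=4,interpolation=cv2.INTER_CUBIC)[:,:,::-1]
out=np.zeros((600,640,3),np.uint8);out[:350,:630]=a;out[350:600,:240]=b[:250]
# green crop
g=cv2.resize(T['pixels'][145:225,300:380],(250,250),interpolation=cv2.INTER_CUBIC)[:,:,::-1]; out[350:600,250:500]=g
cv2.imwrite('pics/crop0.png',out)
def big(m,roi):
    x0,y0,x1,y1=roi;z=np.zeros_like(m);z[y0:y1,x0:x1]=m[y0:y1,x0:x1]
    return max(cv2.findContours(z,cv2.RETR_EXTERNAL,cv2.CHAIN_APPROX_NONE)[0],key=cv2.contourArea)
def cen(k): m=cv2.moments(k);return [m['m10']/m['m00'],m['m01']/m['m00']]
P={}
for c,n,rr,rt in((T,'top',(300,145,380,225),(205,210,245,250)),(S,'side',(220,160,305,215),(300,257,345,295))):
    h=cv2.cvtColor(c['pixels'],cv2.COLOR_RGB2HSV);H,s,v=cv2.split(h)
    red=(((H<6)|(H>172))&(s>170)&(v>90)).astype(np.uint8)
    grn=((H>60)&(H<95)&(s>90)).astype(np.uint8)
    yel=((H>20)&(H<35)&(s>170)&(v>120)).astype(np.uint8)
    blk=((v<75)).astype(np.uint8)
    org=((H>5)&(H<18)&(s>190)&(v>150)).astype(np.uint8)
    for nm,m,r in(('red',red,rr),('grn',grn,rr),('yel',yel,rr),('blk',blk,rt),('org',org,rt),('tip',yel,rt)):
        try:
            k=big(m,r);P[n,nm]=cen(k);print(n,nm,P[n,nm],cv2.contourArea(k),cv2.minAreaRect(k))
        except Exception as e: print(n,nm,e)
    if n=='top':
        k=big(grn|red,rr);q=cv2.boxPoints(cv2.minAreaRect(k));print('box grn z.05',plane(c,q,.05).round(4).tolist())
        q=cv2.boxPoints(cv2.minAreaRect(big(yel,rr)));print('yel z.045',plane(c,q,.045).round(4).tolist())
        q=cv2.boxPoints(cv2.minAreaRect(big(blk|org,rt)));print('tape z.024',plane(c,q,.024).round(4).tolist())
for nm in('red','org','blk','tip'):
    if ('top',nm) in P and ('side',nm) in P: print(nm,tri(T,[P['top',nm]],S,[P['side',nm]]))
```

```text
top red [337.2093495934959, 172.03658536585365] 82.0 ((337.0, 172.0), (10.0, 10.0), 90.0)
top grn [337.4027285845467, 183.76308539944904] 2541.0 ((336.70587158203125, 183.82354736328125), (54.32797622680664, 50.93247985839844), 75.96376037597656)
top yel [346.1494949494949, 212.44242424242424] 82.5 ((345.9410705566406, 212.73912048339844), (3.6815035343170166, 43.171138763427734), 77.27564239501953)
top blk max() iterable argument is empty
top org [228.0, 236.5] 1.0 ((228.00001525878906, 236.50001525878906), (0.7071067094802856, 2.1213202476501465), 45.0)
top tip [235.1333333333333, 242.26666666666665] 2.5 ((235.1000213623047, 242.30001831054688), (1.3416407108306885, 3.130495071411133), 26.56505012512207)
box grn z.05 [[0.6909, -0.0418, 0.05], [0.7265, -0.1898, 0.05], [0.568, -0.2232, 0.05], [0.5336, -0.0772, 0.05]]
yel z.045 [[0.5357, -0.095, 0.045], [0.5621, -0.2199, 0.045], [0.5514, -0.2219, 0.045], [0.5251, -0.0972, 0.045]]
tape z.024 [[0.4778, 0.194, 0.024], [0.4822, 0.1895, 0.024], [0.4807, 0.1881, 0.024], [0.4763, 0.1925, 0.024]]
side red [249.5530303030303, 178.45454545454547] 66.0 ((249.5, 178.5), (7.0, 11.0), 90.0)
side grn [259.67805274776345, 182.42395724410363] 1434.5 ((261.2776184082031, 182.14669799804688), (27.52254295349121, 61.35978698730469), 83.1572265625)
side yel [291.390625, 179.70833333333331] 32.0 ((291.1617431640625, 179.39706420898438), (24.163097381591797, 2.3306922912597656), 64.65382385253906)
side blk [318.3103298611111, 277.09526909722223] 768.0 ((317.94232177734375, 276.7884826660156), (30.398000717163086, 30.98634910583496), 11.309932708740234)
side org [324.88888888888886, 275.38888888888886] 3.0 ((324.0, 275.0), (2.0, 4.0), 90.0)
side tip max() iterable argument is empty
red (array([ 0.66253486, -0.13406379,  0.05973393]), np.float64(0.00018407463825095125))
org (array([0.48100646, 0.19297134, 0.00864274]), np.float64(0.0023597976265840506))
```

View pics/crop0.png

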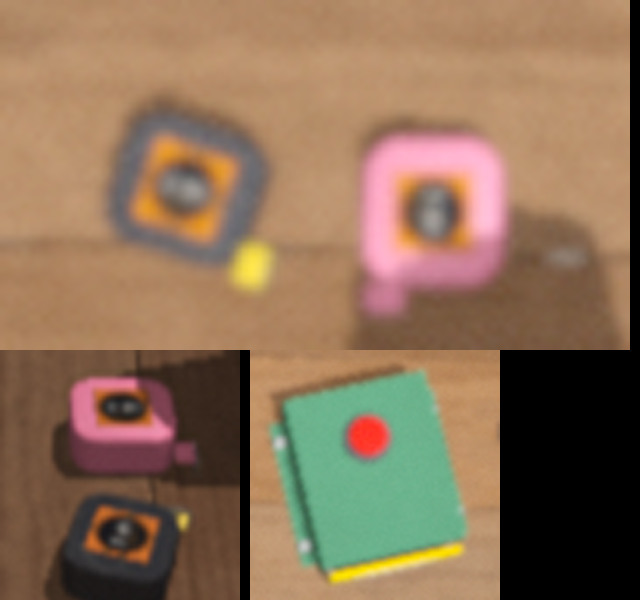

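The crop confirms it: the grey/black case with the orange face is the tape at top (227,231.7), with its yellow tip at about (236,243). The pink one is the mirrored lookalike.

Run:
```python
from h import *
T=load('top0');S=load('side0')
h=cv2.cvtColor(T['pixels'],cv2.COLOR_RGB2HSV);H,s,v=cv2.split(h)
R=h[205:250,205:245]
print('grey sample',h[222,223],h[231,217],'wood',h[215,208],'tip',h[243,236],'org',h[230,220])
m=np.zeros(h.shape[:2],np.uint8); m[212:250,205:245]=((s<75)[212:250,205:245])
m=cv2.morphologyEx(m,cv2.MORPH_CLOSE,np.ones((9,9)))
k=max(cv2.findContours(m,0,1)[0],key=cv2.contourArea);r=cv2.minAreaRect(k);print('case',r)
q=plane(T,cv2.boxPoints(r),.028);print(q.round(4).tolist(),'c',q.mean(0),'sides',np.linalg.norm(q[1]-q[0]),np.linalg.norm(q[2]-q[1]),'dirs',[np.degrees(np.arctan2(*(q[i+1]-q[i])[[1,0]])) for i in(0,1)])
print('tip z.01',plane(T,[[236,243]],.01))
print('face tri',tri(T,[[226.5,231.7]],S,[[320.3,271.6]]),'tip tri',tri(T,[[236,243]],S,[[335.3,267.3]]))
# housing: top polygon
g=np.zeros(h.shape[:2],np.uint8); G=((H>60)&(H<95)&(s>90))|(((H<8)|(H>170))&(s>150))
g[145:225,300:380]=G[145:225,300:380]
g=cv2.morphologyEx(g,cv2.MORPH_OPEN,np.ones((9,9)))
k=max(cv2.findContours(g,0,1)[0],key=cv2.contourArea)
r=cv2.minAreaRect(k);q=plane(T,cv2.boxPoints(r),.05);print('hous',r,q.round(4).tolist(),'sides',np.linalg.norm(q[1]-q[0]),np.linalg.norm(q[2]-q[1]),[np.degrees(np.arctan2(*(q[i+1]-q[i])[[1,0]])) for i in(0,1)])
print('red z.064',plane(T,[[337.2,172.0]],.064))
```

```text
grey sample [170  14 109] [150  10 107] wood [ 14 106 186] tip [ 26 169 252] org [ 12 117 164]
case ((226.20001220703125, 231.4000244140625), (20.871028900146484, 19.60611915588379), 18.43494987487793)
[[0.477, 0.2344, 0.028], [0.5321, 0.2162, 0.028], [0.5116, 0.1572, 0.028], [0.4568, 0.1756, 0.028]] c [0.49438197 0.19585699 0.028     ] sides 0.05798000939333701 0.062433197650507845 dirs [np.float64(-18.285206830032823), np.float64(-109.11765016467562)]
tip z.01 [[0.45999765 0.16892499 0.01      ]]
face tri (array([0.49361665, 0.19560611, 0.02346094]), np.float64(2.6049335169543515e-05)) tip tri (array([0.45808419, 0.16928584, 0.01040596]), np.float64(0.003897481841047394))
hous ((336.7779235839844, 183.76715087890625), (54.01390838623047, 51.095489501953125), 76.60750579833984) [[0.6916, -0.0426, 0.05], [0.7256, -0.1914, 0.05], [0.5676, -0.2228, 0.05], [0.5347, -0.0761, 0.05]] sides 0.1526499348598403 0.16112095042551738 [np.float64(-77.11664252929098), np.float64(-168.76504456180925)]
red z.064 [[ 0.66169448 -0.13342276  0.064     ]]
```

Run:
```python
from h import *
T=load('top0');S=load('side0')
a=cv2.resize(T['pixels'][216:250,210:244],(400,400),interpolation=cv2.INTER_CUBIC)
b=cv2.resize(S['pixels'][255:295,300:340],(400,400),interpolation=cv2.INTER_CUBIC)
cv2.imwrite('pics/crop1.png',np.hstack([a,b])[:,:,::-1])
```

```text
(no output)
```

View pics/crop1.png

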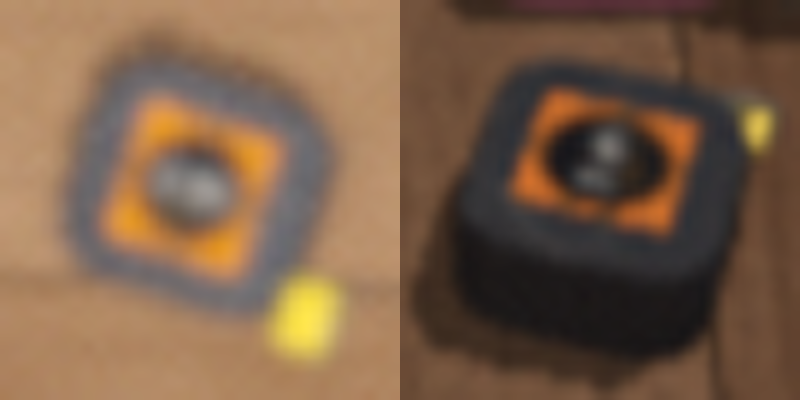

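The tape end exits the case's world −y face at its −x corner. The measured 58 × 62 mm sides agree, so the grasp line (tape x) lies at about −16° in world. The housing yaw is about +12.5°. First I'll press the button.

jog_arm(motion=[{"x":60,"y":-20,"z":0,"spin":1.6,"fingers":1},{"x":115,"y":-40,"z":0,"spin":1.6,"fingers":1},{"x":170,"y":-60,"z":0,"spin":1.6,"fingers":1},{"x":228,"y":-80,"z":0,"spin":1.6,"fingers":1},{"x":285,"y":-100,"z":0,"spin":1.6,"fingers":1},{"x":340,"y":-118,"z":0,"spin":1.6,"fingers":1},{"x":395,"y":-136,"z":20,"spin":1.6,"fingers":1},{"x":450,"y":-155,"z":40,"spin":1.6,"fingers":1}])

```text
clock: 1.1
eef_pos: [0.5219, -0.2239, 0.1906]
tool_rot: [0.994, 0.109, 0.0, 0.0]
ft_force: [0.9, 0.2, 0.7]
grip_width: -0.0001
grasp_force: 0.0
```

jog_arm(motion=[{"x":55,"y":-20,"z":25,"fingers":1},{"x":105,"y":-40,"z":55,"fingers":1},{"x":156,"y":-58,"z":85,"fingers":1},{"x":156,"y":-58,"z":110,"fingers":1},{"x":156,"y":-58,"z":121,"fingers":1},{"x":156,"y":-58,"z":128,"fingers":1},{"x":156,"y":-58,"z":131,"fingers":1},{"x":156,"y":-58,"z":133,"fingers":1}])

```text
validation failed for argument at $.mo...
```

jog_arm(motion=[{"x":55,"y":-20,"z":25,"spin":0,"fingers":1},{"x":105,"y":-40,"z":55,"spin":0,"fingers":1},{"x":156,"y":-58,"z":85,"spin":0,"fingers":1},{"x":156,"y":-58,"z":110,"spin":0,"fingers":1},{"x":156,"y":-58,"z":121,"spin":0,"fingers":1},{"x":156,"y":-58,"z":128,"spin":0,"fingers":1},{"x":156,"y":-58,"z":131,"spin":0,"fingers":1},{"x":156,"y":-58,"z":133,"spin":0,"fingers":1}])

```text
clock: 2.1
eef_pos: [0.6598, -0.1352, 0.0606]
tool_rot: [0.994, 0.108, 0.001, -0.0]
ft_force: [-4.9, 1.2, 5.2]
grip_width: -0.0001
grasp_force: 2.8
```

jog_arm(motion=[{"x":0,"y":0,"z":1,"spin":0,"fingers":1},{"x":0,"y":0,"z":2,"spin":0,"fingers":1},{"x":0,"y":0,"z":2,"spin":0,"fingers":1}])

```text
clock: 2.48
eef_pos: [0.6606, -0.1355, 0.0581]
tool_rot: [0.994, 0.108, 0.001, 0.0]
ft_force: [-1.4, -1.1, 3.6]
grip_width: -0.0003
grasp_force: 1.6
```

Run:
```python
from h import *
T=snap('top','top1')
o=readout.get_obs();print(o['eef_pos'],o['ft_force'])
h=cv2.cvtColor(T['pixels'],cv2.COLOR_RGB2HSV);H,s,v=cv2.split(h)
m=np.zeros(h.shape[:2],np.uint8);m[145:270,300:400]=((H>20)&(H<35)&(s>170)&(v>120))[145:270,300:400]
k=max(cv2.findContours(m,0,1)[0],key=cv2.contourArea);r=cv2.minAreaRect(k);print(r,plane(T,[r[0]],.045),plane(T,cv2.boxPoints(r),.045).round(4).tolist())
```

```text
[ 0.66055401 -0.13544834  0.05785425] [-2.43051467 -1.02997182  2.97278451]Traceback (most recent call last):
  File "<stdin>", line 6, in <module>
ValueError: max() iterable argument is empty
```

jog_arm(motion=[{"x":0,"y":0,"z":1,"spin":0,"fingers":1},{"x":0,"y":0,"z":2,"spin":0,"fingers":1},{"x":0,"y":0,"z":2,"spin":0,"fingers":1}])

```text
clock: 2.9
eef_pos: [0.6607, -0.1354, 0.0558]
tool_rot: [0.994, 0.108, 0.001, 0.001]
ft_force: [-3.6, 0.5, 9.5]
grip_width: 0.0006
grasp_force: 4.2
```

Run:
```python
from h import *
T=snap('side','side1')
o=readout.get_obs();print(o['eef_pos'],o['ft_force'])
cv2.imwrite('pics/s1c.png',cv2.resize(T['pixels'][130:250,200:360],None,fx=4,fy=4)[:,:,::-1])
```

```text
[ 0.6606708  -0.13542376  0.05577283] [-2.97041393 -0.10698916  7.54036112]
```

View pics/s1c.png

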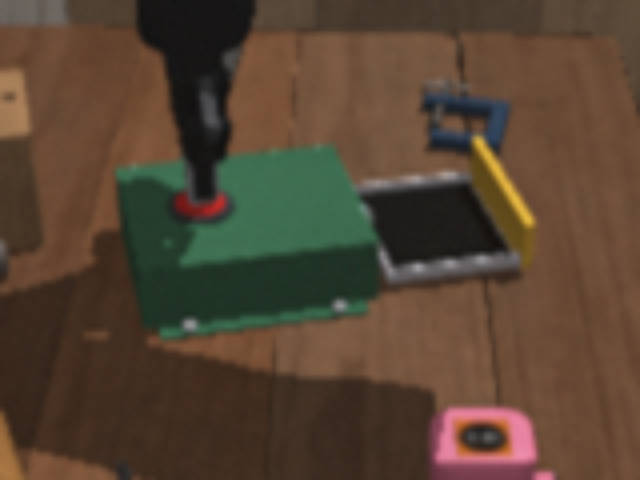

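The drawer has popped out: the tray is at crop (435,225) and the yellow front at about (505,195). Next I'll move above the tape.

jog_arm(motion=[{"x":0,"y":0,"z":-55,"spin":0,"fingers":1},{"x":-10,"y":-50,"z":-100,"spin":-10,"fingers":-1},{"x":-25,"y":-105,"z":-100,"spin":-20,"fingers":-1},{"x":-40,"y":-160,"z":-100,"spin":-30,"fingers":-1},{"x":-55,"y":-215,"z":-100,"spin":-40,"fingers":-1},{"x":-70,"y":-270,"z":-100,"spin":-50,"fingers":-1},{"x":-82,"y":-320,"z":-90,"spin":-60,"fingers":-1},{"x":-91,"y":-359,"z":-70,"spin":-61.5,"fingers":-1}])

```text
clock: 3.95
eef_pos: [0.4939, 0.1983, 0.1247]
tool_rot: [0.798, 0.603, 0.002, 0.0]
ft_force: [0.4, 0.7, -0.9]
grip_width: 0.0854
grasp_force: 0.0
```

Run:
```python
from h import *
T=snap('top','top2');S=snap('side','side2')
o=readout.get_obs();print(o['eef_pos'],o['tool_rot'],o['grip_width'])
h=cv2.cvtColor(T['pixels'],cv2.COLOR_RGB2HSV);H,s,v=cv2.split(h)
m=np.zeros(h.shape[:2],np.uint8);m[145:290,300:400]=((H>20)&(H<35)&(s>170)&(v>120))[145:290,300:400]
k=max(cv2.findContours(m,0,1)[0],key=cv2.contourArea);r=cv2.minAreaRect(k);print(r,plane(T,[r[0]],.045),plane(T,cv2.boxPoints(r),.045).round(4).tolist())
a=cv2.resize(T['pixels'][145:275,200:380],(400,289));b=cv2.resize(S['pixels'][140:300,190:390],(400,320))
out=np.zeros((320,800,3),np.uint8);out[:289,:400]=a;out[:,400:]=b;cv2.imwrite('pics/v2.png',out[:,:,::-1])
# dark tray floor
d=np.zeros(h.shape[:2],np.uint8);d[190:275,310:390]=(v[190:275,310:390]<70)
k=max(cv2.findContours(d,0,1)[0],key=cv2.contourArea);r=cv2.minAreaRect(k);q=plane(T,cv2.boxPoints(r),.01);print('tray',r,q.round(4).tolist(),q.mean(0))
```

```text
[0.49075817 0.19875219 0.12189725] [ 0.79698883  0.60399046 -0.00179744 -0.00104395] 0.08545386876645575
((354.5168151855469, 247.57302856445312), (3.148033380508423, 43.92256164550781), 77.00537872314453) [[ 0.44137035 -0.180279    0.045     ]] [[0.4324, -0.1166, 0.045], [0.4593, -0.2424, 0.045], [0.4503, -0.2441, 0.045], [0.4235, -0.1185, 0.045]]
tray ((349.32318115234375, 230.72198486328125), (27.170747756958008, 33.1988410949707), 77.19573211669922) [[0.522, -0.1154, 0.01], [0.543, -0.2142, 0.01], [0.4627, -0.2295, 0.01], [0.4421, -0.1315, 0.01]] [ 0.49243482 -0.17264387  0.01      ]
```

View pics/v2.png

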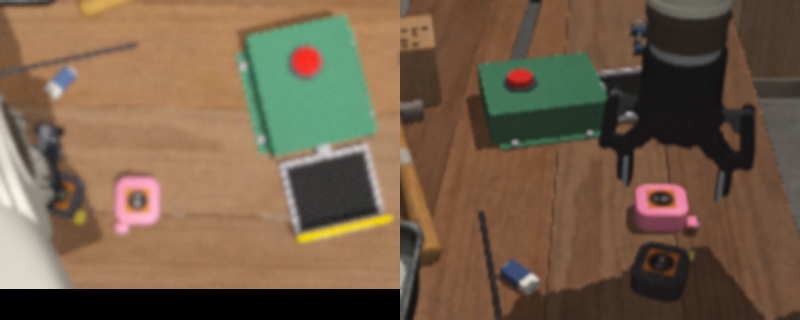

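The picture shows the gripper straddling the tape, and the tray open and empty at crop (330,190). I'll go down and grasp.

jog_arm(motion=[{"x":-2,"y":4,"z":40,"spin":0,"fingers":-1},{"x":-2,"y":4,"z":80,"spin":0,"fingers":-1},{"x":-2,"y":4,"z":105,"spin":0,"fingers":-1},{"x":-2,"y":4,"z":118,"spin":0,"fingers":-1},{"x":-2,"y":4,"z":121,"spin":0,"fingers":-1},{"x":-2,"y":4,"z":121,"spin":0,"fingers":-1}])

```text
clock: 4.8
eef_pos: [0.498, 0.1931, 0.004]
tool_rot: [0.799, 0.602, 0.001, 0.0]
ft_force: [-0.1, -0.1, 1.7]
grip_width: 0.0852
grasp_force: 0.0
```

jog_arm(motion=[{"x":0,"y":0,"z":0,"spin":0,"fingers":1},{"x":0,"y":0,"z":0,"spin":0,"fingers":1},{"x":0,"y":0,"z":0,"spin":0,"fingers":1},{"x":0,"y":0,"z":0,"spin":0,"fingers":1},{"x":0,"y":0,"z":0,"spin":0,"fingers":1},{"x":0,"y":0,"z":0,"spin":0,"fingers":1},{"x":0,"y":0,"z":0,"spin":0,"fingers":1},{"x":0,"y":0,"z":0,"spin":0,"fingers":1}])

```text
clock: 5.8
eef_pos: [0.4975, 0.1934, 0.0047]
tool_rot: [0.799, 0.602, 0.001, 0.0]
ft_force: [-2.4, 0.5, 5.6]
grip_width: 0.0559
grasp_force: 64.7
```

jog_arm(motion=[{"x":0,"y":0,"z":-20,"spin":0,"fingers":1},{"x":0,"y":0,"z":-60,"spin":0,"fingers":1},{"x":0,"y":0,"z":-110,"spin":0,"fingers":1},{"x":0,"y":0,"z":-115,"spin":0,"fingers":1},{"x":0,"y":0,"z":-115,"spin":0,"fingers":1}])

```text
clock: 6.42
eef_pos: [0.4969, 0.193, 0.1184]
tool_rot: [0.799, 0.602, 0.0, 0.0]
ft_force: [-0.3, -0.7, -1.3]
grip_width: 0.0556
grasp_force: 64.4
```

Run:
```python
from h import *
S=snap('side','side3'); o=readout.get_obs();print(o['eef_pos'],o['tool_rot'],o['grip_width'],o['ft_force'])
cv2.imwrite('pics/v3.png',cv2.resize(S['pixels'][130:310,200:400],None,fx=2.5,fy=2.5)[:,:,::-1])
T=load('top2');S=load('side1')
def cen(c,roi):
    H,s,v=cv2.split(cv2.cvtColor(c['pixels'],cv2.COLOR_RGB2HSV));x0,y0,x1,y1=roi
    m=np.zeros(H.shape,np.uint8);m[y0:y1,x0:x1]=((H>18)&(H<36)&(s>150)&(v>100))[y0:y1,x0:x1]
    k=max(cv2.findContours(m,0,1)[0],key=cv2.contourArea);return cv2.minAreaRect(k)
a,b=cen(T,(300,230,400,290)),cen(S,(310,155,345,205));print(a,b,tri(T,[a[0]],S,[b[0]]))
# tray floor dark centre, two views
def dk(c,roi):
    v=c['pixels'].max(2);x0,y0,x1,y1=roi;m=np.zeros(v.shape,np.uint8);m[y0:y1,x0:x1]=v[y0:y1,x0:x1]<60
    k=max(cv2.findContours(m,0,1)[0],key=cv2.contourArea);M=cv2.moments(k);return [M['m10']/M['m00'],M['m01']/M['m00']]
p,q=dk(T,(320,205,380,245)),dk(S,(290,172,330,202));print(p,q,tri(T,[p],S,[q]))
```

```text
[0.4961587  0.19268407 0.11726827] [ 7.98715554e-01  6.01708082e-01 -8.95234125e-04 -2.14474702e-04] 0.05600314844757481 [-0.82519442 -0.00686037 -1.76309625]
((354.50836181640625, 247.5364990234375), (3.9725182056427, 44.37228012084961), 77.00537872314453) ((326.9930419921875, 178.83071899414062), (33.60551452636719, 5.9155778884887695), 65.85445404052734) (array([ 0.43893162, -0.18283385,  0.02803806]), np.float64(0.005341433948326938))
[349.3913324708926, 230.73070288917634] [307.8409493446688, 185.45518951470066] (array([ 0.49276159, -0.17273047,  0.01089924]), np.float64(0.0011048489117636737))
```

View pics/v3.png

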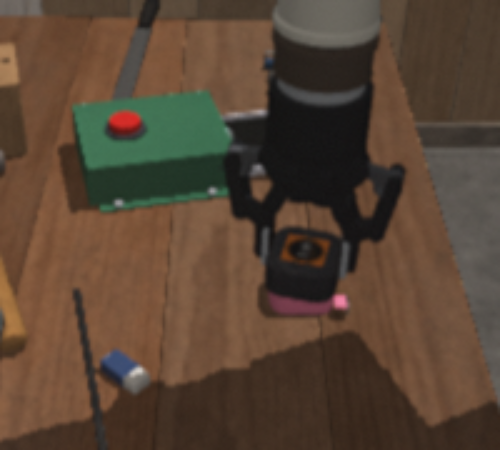

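jog_arm(motion=[{"x":-40,"y":12,"z":0,"spin":9,"fingers":1},{"x":-95,"y":27,"z":0,"spin":19,"fingers":1},{"x":-150,"y":43,"z":0,"spin":29,"fingers":1},{"x":-205,"y":59,"z":0,"spin":39,"fingers":1},{"x":-260,"y":75,"z":0,"spin":49,"fingers":1},{"x":-310,"y":90,"z":0,"spin":57,"fingers":1},{"x":-349,"y":101.5,"z":0,"spin":61.6,"fingers":1},{"x":-349,"y":101.5,"z":0,"spin":61.6,"fingers":1}])

```text
clock: 7.48
eef_pos: [0.4968, -0.1728, 0.1161]
tool_rot: [0.994, 0.105, -0.002, -0.001]
ft_force: [-0.2, -1.1, -1.4]
grip_width: 0.0557
grasp_force: 64.4
```

jog_arm(motion=[{"x":0,"y":0,"z":30,"spin":0,"fingers":1},{"x":0,"y":0,"z":50,"spin":0,"fingers":1},{"x":0,"y":0,"z":60,"spin":0,"fingers":1},{"x":0,"y":0,"z":60,"spin":0,"fingers":1}])

```text
clock: 7.98
eef_pos: [0.4972, -0.1694, 0.057]
tool_rot: [0.994, 0.108, -0.001, -0.001]
ft_force: [-0.1, 0.5, -1.2]
grip_width: 0.0559
grasp_force: 64.4
```

Run:
```python
from h import *
S=snap('side','side4'); o=readout.get_obs();print(o['eef_pos'],o['tool_rot'],o['grip_width'],o['ft_force'])
cv2.imwrite('pics/v4.png',cv2.resize(S['pixels'][120:240,220:380],None,fx=4,fy=4,interpolation=cv2.INTER_CUBIC)[:,:,::-1])
```

```text
[ 0.49808637 -0.16978051  0.05797275] [ 9.94114124e-01  1.08336404e-01 -5.02861986e-04 -2.82763571e-04] 0.055861103354290814 [ 0.7740696  -0.66015057 -1.22205458]
```

View pics/v4.png

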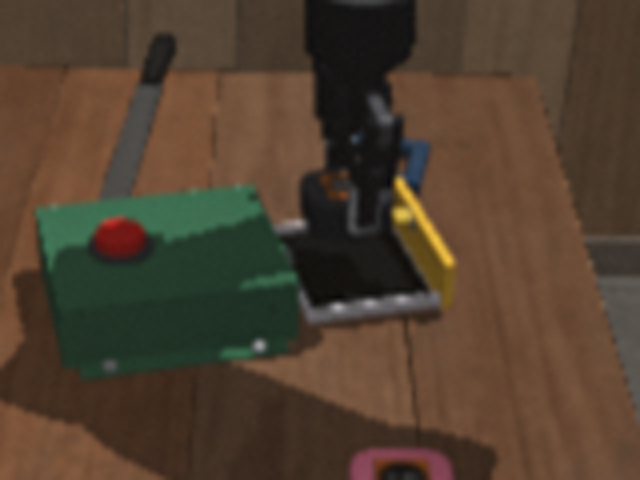

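The tape is held level over the tray, with its hook (403,213) just inside the front panel. I'll lower it and release.

jog_arm(motion=[{"x":0,"y":1,"z":18,"spin":0,"fingers":1},{"x":0,"y":1,"z":32,"spin":0,"fingers":1},{"x":0,"y":1,"z":39,"spin":0,"fingers":1},{"x":0,"y":1,"z":42,"spin":0,"fingers":1},{"x":0,"y":1,"z":42,"spin":0,"fingers":1}])

```text
clock: 8.65
eef_pos: [0.4986, -0.1714, 0.0164]
tool_rot: [0.994, 0.108, 0.0, 0.0]
ft_force: [-0.4, 0.5, -2.4]
grip_width: 0.0556
grasp_force: 64.5
```

jog_arm(motion=[{"x":0,"y":0,"z":1.5,"spin":0,"fingers":1},{"x":0,"y":0,"z":1.5,"spin":0,"fingers":1},{"x":0,"y":0,"z":1.5,"spin":0,"fingers":-0.65},{"x":0,"y":0,"z":1.5,"spin":0,"fingers":-0.65},{"x":0,"y":0,"z":1.5,"spin":0,"fingers":-0.65},{"x":0,"y":0,"z":1.5,"spin":0,"fingers":-0.65}])

```text
clock: 9.4
eef_pos: [0.4986, -0.1714, 0.0149]
tool_rot: [0.994, 0.108, 0.0, 0.0]
ft_force: [-0.3, 0.0, -0.2]
grip_width: 0.0706
grasp_force: 0.0
```

jog_arm(motion=[{"x":0,"y":0,"z":-15,"spin":0,"fingers":-0.65},{"x":0,"y":0,"z":-40,"spin":0,"fingers":-0.65},{"x":0,"y":0,"z":-80,"spin":0,"fingers":-0.65},{"x":-40,"y":0,"z":-90,"spin":0,"fingers":1},{"x":-95,"y":0,"z":-90,"spin":0,"fingers":1},{"x":-130,"y":0,"z":-90,"spin":0,"fingers":1},{"x":-130,"y":0,"z":-90,"spin":0,"fingers":1},{"x":-130,"y":0,"z":-90,"spin":0,"fingers":1}])

```text
clock: 10.4
eef_pos: [0.3728, -0.1998, 0.1059]
tool_rot: [0.994, 0.108, 0.001, 0.001]
ft_force: [0.1, -0.3, 0.1]
grip_width: 0.0002
grasp_force: 0.0
```

Run:
```python
from h import *
S=snap('side','side5');T=snap('top','top5'); o=readout.get_obs();print(o['eef_pos'],o['tool_rot'],o['grip_width'],o['ft_force'])
a=cv2.resize(T['pixels'][140:280,290:400],(393,500),interpolation=cv2.INTER_CUBIC);b=cv2.resize(S['pixels'][130:255,250:350],(400,500),interpolation=cv2.INTER_CUBIC)
cv2.imwrite('pics/v5.png',np.hstack([a,b])[:,:,::-1])
```

```text
[ 0.37298056 -0.19952159  0.10538887] [9.94124863e-01 1.08235624e-01 7.81435578e-04 4.43400553e-04] 0.000278752299181415 [-0.05719308 -0.57451484  0.27174053]
```

View pics/v5.png

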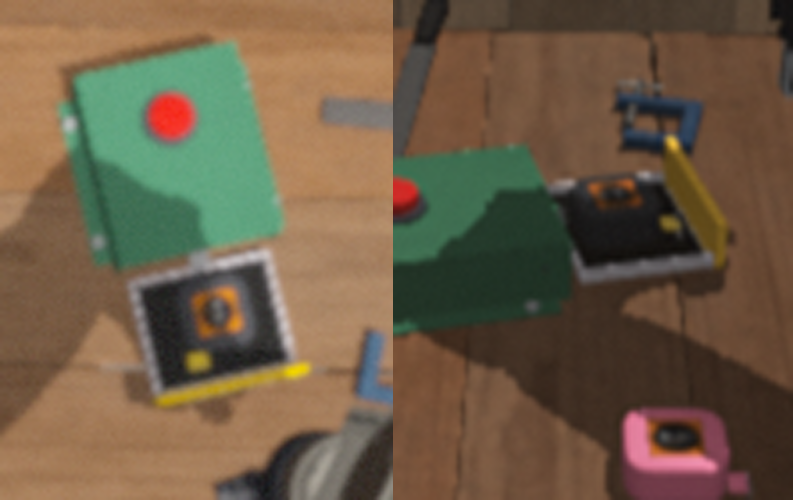

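The tape lies flat in the tray (case at left panel (215,312), hook at (200,362)). Now I'll come down in front of the panel.

jog_arm(motion=[{"x":0,"y":-4,"z":35,"spin":0,"fingers":1},{"x":0,"y":-4,"z":65,"spin":0,"fingers":1},{"x":0,"y":-4,"z":79,"spin":0,"fingers":1},{"x":25,"y":-4,"z":79,"spin":0,"fingers":1},{"x":43,"y":-4,"z":79,"spin":0,"fingers":1},{"x":43,"y":-4,"z":79,"spin":0,"fingers":1}])

```text
clock: 11.25
eef_pos: [0.4149, -0.1861, 0.026]
tool_rot: [0.994, 0.109, 0.001, 0.0]
ft_force: [-0.9, -0.5, 0.4]
grip_width: -0.0001
grasp_force: 0.0
```

jog_arm(motion=[{"x":3,"y":0,"z":0,"spin":0,"fingers":1},{"x":6,"y":0,"z":0,"spin":0,"fingers":1},{"x":9,"y":0,"z":0,"spin":0,"fingers":1},{"x":13,"y":0,"z":0,"spin":0,"fingers":1},{"x":17,"y":0,"z":0,"spin":0,"fingers":1},{"x":21,"y":0,"z":0,"spin":0,"fingers":1},{"x":25,"y":0,"z":0,"spin":0,"fingers":1},{"x":29,"y":0,"z":0,"spin":0,"fingers":1}])

```text
clock: 12.25
eef_pos: [0.4397, -0.1803, 0.0257]
tool_rot: [0.994, 0.107, -0.002, 0.0]
ft_force: [-5.2, -3.1, 3.5]
grip_width: -0.0001
grasp_force: 2.6
```

jog_arm(motion=[{"x":6,"y":0,"z":0,"spin":0,"fingers":1},{"x":12,"y":0,"z":0,"spin":0,"fingers":1},{"x":18,"y":0,"z":0,"spin":0,"fingers":1},{"x":24,"y":0,"z":0,"spin":0,"fingers":1},{"x":30,"y":0,"z":0,"spin":0,"fingers":1},{"x":36,"y":0,"z":0,"spin":0,"fingers":1},{"x":42,"y":0,"z":0,"spin":0,"fingers":1},{"x":48,"y":0,"z":0,"spin":0,"fingers":1}])

```text
clock: 13.25
eef_pos: [0.4861, -0.1704, 0.0257]
tool_rot: [0.994, 0.107, -0.002, 0.001]
ft_force: [-6.4, -2.4, 5.2]
grip_width: 0.0002
grasp_force: 3.3
```

jog_arm(motion=[{"x":4,"y":0,"z":0,"spin":0,"fingers":1},{"x":8,"y":0,"z":0,"spin":0,"fingers":1},{"x":12,"y":0,"z":0,"spin":0,"fingers":1},{"x":16,"y":0,"z":0,"spin":0,"fingers":1},{"x":19,"y":0,"z":0,"spin":0,"fingers":1},{"x":22,"y":0,"z":0,"spin":0,"fingers":1},{"x":24,"y":0,"z":0,"spin":0,"fingers":1},{"x":25,"y":0,"z":0,"spin":0,"fingers":1}])

```text
clock: 14.25
eef_pos: [0.5106, -0.1651, 0.0257]
tool_rot: [0.994, 0.107, -0.002, 0.001]
ft_force: [-6.5, -4.4, 5.0]
grip_width: -0.0
grasp_force: 3.1
```

Run:
```python
from h import *
S=snap('side','side6');T=snap('top','top6'); o=readout.get_obs();print(o['eef_pos'],o['ft_force'])
a=cv2.resize(T['pixels'][140:280,290:400],(393,500),interpolation=cv2.INTER_CUBIC);b=cv2.resize(S['pixels'][130:255,250:350],(400,500),interpolation=cv2.INTER_CUBIC)
cv2.imwrite('pics/v6.png',np.hstack([a,b])[:,:,::-1])
def cen(c,roi):
    H,s,v=cv2.split(cv2.cvtColor(c['pixels'],cv2.COLOR_RGB2HSV));x0,y0,x1,y1=roi
    m=np.zeros(H.shape,np.uint8);m[y0:y1,x0:x1]=((H>18)&(H<36)&(s>150)&(v>100))[y0:y1,x0:x1]
    k=max(cv2.findContours(m,0,1)[0],key=cv2.contourArea);return cv2.minAreaRect(k)
for c in(load('side0'),S): print(cen(c,(280,155,345,205)))
```

```text
[ 0.51076407 -0.165099    0.02572141] [-4.66457203 -3.51663485  3.71977146]
((292.7333679199219, 183.3849639892578), (34.17060470581055, 4.955346584320068), 70.46334838867188)
((298.9544677734375, 182.46670532226562), (33.83084487915039, 5.664553642272949), 69.86369323730469)
```

About 18 mm remain (TCP travel and panel pixels agree). I'll close up slowly.

jog_arm(motion=[{"x":2,"y":0,"z":0,"spin":0,"fingers":1},{"x":4,"y":0,"z":0,"spin":0,"fingers":1},{"x":6,"y":0,"z":0,"spin":0,"fingers":1},{"x":8,"y":0,"z":0,"spin":0,"fingers":1},{"x":10,"y":0,"z":0,"spin":0,"fingers":1},{"x":11.5,"y":0,"z":0,"spin":0,"fingers":1},{"x":12.5,"y":0,"z":0,"spin":0,"fingers":1},{"x":13,"y":0,"z":0,"spin":0,"fingers":1}])

```text
clock: 15.35
eef_pos: [0.5224, -0.1625, 0.0257]
tool_rot: [0.994, 0.107, -0.003, 0.001]
ft_force: [-7.5, -4.1, 5.9]
grip_width: -0.0001
grasp_force: 4.0
```

jog_arm(motion=[{"x":0.5,"y":0,"z":0,"spin":0,"fingers":1},{"x":1,"y":0,"z":0,"spin":0,"fingers":1},{"x":1.5,"y":0,"z":0,"spin":0,"fingers":1},{"x":2,"y":0,"z":0,"spin":0,"fingers":1},{"x":2,"y":0,"z":0,"spin":0,"fingers":1}])

```text
clock: 15.98
eef_pos: [0.5244, -0.1621, 0.0256]
tool_rot: [0.994, 0.107, -0.003, 0.001]
ft_force: [-6.6, -3.0, 5.3]
grip_width: -0.0
grasp_force: 3.9
```

jog_arm(motion=[{"x":0.5,"y":0,"z":0,"spin":0,"fingers":1},{"x":1,"y":0,"z":0,"spin":0,"fingers":1},{"x":1.5,"y":0,"z":0,"spin":0,"fingers":1},{"x":1.5,"y":0,"z":0,"spin":0,"fingers":1}])

```text
clock: 16.48
eef_pos: [0.5259, -0.1618, 0.0256]
tool_rot: [0.994, 0.107, -0.003, 0.001]
ft_force: [-7.3, -2.9, 6.8]
grip_width: 0.0
grasp_force: 3.9
```

jog_arm(motion=[{"x":0.5,"y":0,"z":0,"spin":0,"fingers":1},{"x":1,"y":0,"z":0,"spin":0,"fingers":1},{"x":1,"y":0,"z":0,"spin":0,"fingers":1}])

```text
clock: 16.85
eef_pos: [0.5269, -0.1616, 0.0257]
tool_rot: [0.994, 0.107, -0.003, 0.001]
ft_force: [-6.8, -4.3, 5.5]
grip_width: 0.0002
grasp_force: 3.9
```

jog_arm(motion=[{"x":0.5,"y":0,"z":0,"spin":0,"fingers":1},{"x":1,"y":0,"z":0,"spin":0,"fingers":1},{"x":1,"y":0,"z":0,"spin":0,"fingers":1}])

```text
clock: 17.23
eef_pos: [0.5278, -0.1614, 0.0257]
tool_rot: [0.994, 0.107, -0.003, 0.001]
ft_force: [-7.6, -4.2, 4.9]
grip_width: 0.0
grasp_force: 3.9
```

jog_arm(motion=[{"x":0.5,"y":0,"z":0,"spin":0,"fingers":1},{"x":0.5,"y":0,"z":0,"spin":0,"fingers":1}])

```text
clock: 17.48
eef_pos: [0.5283, -0.1613, 0.0257]
tool_rot: [0.994, 0.107, -0.003, 0.001]
ft_force: [-7.1, -4.0, 6.8]
grip_width: -0.0001
grasp_force: 3.9
```

jog_arm(motion=[{"x":0.5,"y":0,"z":0,"spin":0,"fingers":1},{"x":0.5,"y":0,"z":0,"spin":0,"fingers":1}])

```text
clock: 17.73
eef_pos: [0.5293, -0.1611, 0.0256]
tool_rot: [0.994, 0.107, -0.002, 0.001]
ft_force: [-5.6, -2.1, 4.1]
grip_width: 0.0
grasp_force: 3.2
```

jog_arm(motion=[{"x":0.5,"y":0,"z":0,"spin":0,"fingers":1},{"x":0.5,"y":0,"z":0,"spin":0,"fingers":1}])

```text
clock: 17.98
eef_pos: [0.5299, -0.1609, 0.0256]
tool_rot: [0.994, 0.107, -0.002, 0.001]
ft_force: [-6.2, -2.6, 3.9]
grip_width: 0.0001
grasp_force: 3.2
```

jog_arm(motion=[{"x":0.5,"y":0,"z":0,"spin":0,"fingers":1},{"x":0.5,"y":0,"z":0,"spin":0,"fingers":1}])

```text
clock: 18.23
eef_pos: [0.53, -0.1609, 0.0256]
tool_rot: [0.994, 0.107, -0.002, 0.001]
ft_force: [-5.6, -3.5, 5.6]
grip_width: 0.0004
grasp_force: 3.7
```

Run:
```python
from h import *
S=snap('side','side7');o=readout.get_obs();print(o['eef_pos'],o['ft_force'])
for c in(load('side0'),load('side6'),S):
    H,s,v=cv2.split(cv2.cvtColor(c['pixels'],cv2.COLOR_RGB2HSV));m=np.zeros(H.shape,np.uint8);m[160:205,280:345]=((H>18)&(H<36)&(s>150)&(v>100))[160:205,280:345]
    y,x=np.nonzero(m);p=np.polyfit(y,x,1);R=((H<8)|(H>172))&(s>150)&(v>80);ry,rx=np.nonzero(R[165:190,235:265]);print(np.polyval(p,[172,180,188]).round(2),ry.mean(),ry.min(),len(ry))
```

```text
[ 0.52997353 -0.16088029  0.02560352] [-6.45306306 -3.42417324  5.33974272]
[288.42 291.43 294.43] 13.5 9 88
[294.43 297.67 300.92] 13.68235294117647 10 85
[288.09 290.97 293.85] 13.726190476190476 10 84
```

jog_arm(motion=[{"x":0.5,"y":0,"z":0,"spin":0,"fingers":1},{"x":0.5,"y":0,"z":0,"spin":0,"fingers":1}])

```text
clock: 18.52
eef_pos: [0.5301, -0.1609, 0.0256]
tool_rot: [0.994, 0.107, -0.003, 0.001]
ft_force: [-7.7, -3.9, 5.9]
grip_width: 0.0001
grasp_force: 4.1
```

The panel is back at its shut pixel position and the resistance is rising. I'll keep going in half-millimetre steps to about 12 N.

jog_arm(motion=[{"x":0.5,"y":0,"z":0,"spin":0,"fingers":1},{"x":0.5,"y":0,"z":0,"spin":0,"fingers":1}])

```text
clock: 18.77
eef_pos: [0.5302, -0.1608, 0.0256]
tool_rot: [0.994, 0.107, -0.003, 0.001]
ft_force: [-8.8, -4.4, 5.6]
grip_width: -0.0002
grasp_force: 4.6
```

jog_arm(motion=[{"x":0.5,"y":0,"z":0,"spin":0,"fingers":1},{"x":0.5,"y":0,"z":0,"spin":0,"fingers":1}])

```text
clock: 19.02
eef_pos: [0.5303, -0.1608, 0.0256]
tool_rot: [0.994, 0.107, -0.004, 0.001]
ft_force: [-8.9, -4.4, 7.9]
grip_width: 0.0002
grasp_force: 5.1
```

jog_arm(motion=[{"x":0.5,"y":0,"z":0,"spin":0,"fingers":1},{"x":0.5,"y":0,"z":0,"spin":0,"fingers":1}])

```text
clock: 19.27
eef_pos: [0.5304, -0.1608, 0.0256]
tool_rot: [0.994, 0.107, -0.004, 0.001]
ft_force: [-9.6, -4.0, 7.7]
grip_width: -0.0002
grasp_force: 5.6
```

jog_arm(motion=[{"x":0.5,"y":0,"z":0,"spin":0,"fingers":1},{"x":0.5,"y":0,"z":0,"spin":0,"fingers":1}])

```text
clock: 19.52
eef_pos: [0.5305, -0.1608, 0.0256]
tool_rot: [0.994, 0.107, -0.004, 0.001]
ft_force: [-11.5, -5.0, 9.0]
grip_width: -0.0002
grasp_force: 6.1
```

jog_arm(motion=[{"x":0.5,"y":0,"z":0,"spin":0,"fingers":1},{"x":0.5,"y":0,"z":0,"spin":0,"fingers":1}])

```text
clock: 19.77
eef_pos: [0.5305, -0.1607, 0.0256]
tool_rot: [0.994, 0.107, -0.005, 0.001]
ft_force: [-12.2, -5.0, 9.3]
grip_width: -0.0001
grasp_force: 6.5
```

jog_arm(motion=[{"x":-5,"y":0,"z":0,"spin":0,"fingers":1},{"x":-15,"y":0,"z":0,"spin":0,"fingers":1},{"x":-40,"y":0,"z":0,"spin":0,"fingers":1},{"x":-80,"y":0,"z":-40,"spin":0,"fingers":1},{"x":-120,"y":0,"z":-90,"spin":0,"fingers":1},{"x":-130,"y":40,"z":-120,"spin":0,"fingers":1},{"x":-130,"y":60,"z":-120,"spin":0,"fingers":1},{"x":-130,"y":60,"z":-120,"spin":0,"fingers":1}])

```text
clock: 20.78
eef_pos: [0.4216, -0.2466, 0.1453]
tool_rot: [0.994, 0.107, 0.0, -0.0]
ft_force: [-0.1, 0.9, -0.9]
grip_width: 0.0003
grasp_force: 0.0
```

Run:
```python
from h import *
S=snap('side','side8');T=snap('top','top8');o=readout.get_obs();print(o['eef_pos'],o['ft_force'])
for c in(load('side0'),S):
    H,s,v=cv2.split(cv2.cvtColor(c['pixels'],cv2.COLOR_RGB2HSV));m=np.zeros(H.shape,np.uint8);m[160:205,280:345]=((H>18)&(H<36)&(s>150)&(v>100))[160:205,280:345]
    y,x=np.nonzero(m);p=np.polyfit(y,x,1);R=((H<8)|(H>172))&(s>150)&(v>80);ry,rx=np.nonzero(R[165:190,235:265]);print(np.polyval(p,[172,180,188]).round(2),ry.mean(),ry.min(),len(ry))
a=cv2.resize(T['pixels'][140:280,290:400],(393,500),interpolation=cv2.INTER_CUBIC);b=cv2.resize(S['pixels'][130:255,225:325],(400,500),interpolation=cv2.INTER_CUBIC)
cv2.imwrite('pics/v8.png',np.hstack([a,b])[:,:,::-1])
```

```text
[ 0.42048656 -0.24474685  0.1442252 ] [ 0.04336465 -0.38276576 -0.25405673]
[288.42 291.43 294.43] 13.5 9 88
[288.4  291.33 294.26] 13.68235294117647 10 85
```

View pics/v8.png

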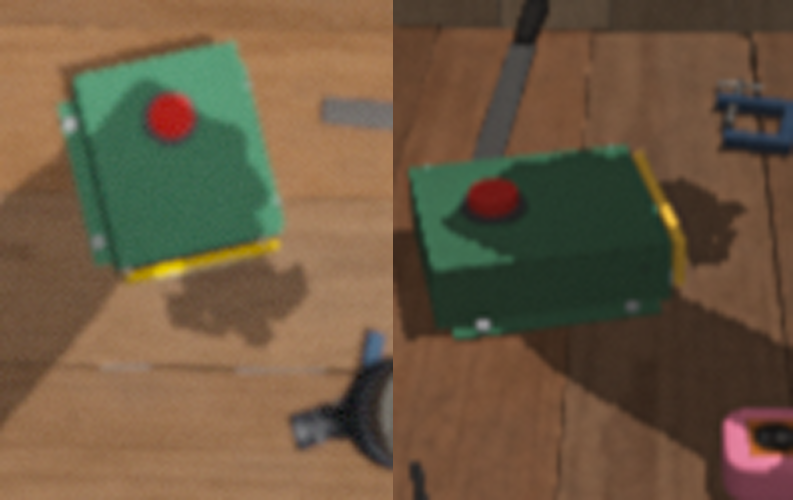

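The drawer stays shut with the arm away. The front is at right panel (660,215), back at its original shut pixels, and the button is up.

```bash
python3 -c "
from workcell import bot
print(bot.job_done())"
```

```text
the job is handed in; nothing more can be done
None
```

I handed the job in at about 21 s of the 72 s: the drawer is latched shut with the tape measure flat inside, the final push peaked at about 13 N (20 N counts as rammed), and the arm touched no bystander; no verdict came back.

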